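# Unstack the microscope supplies into their trays

## Task

The microscope supplies were left piled in one stack: take it apart one thing at a time from the top down, and set each upright in the middle of the low tray of its own shape and size: the brass ring in the small round tray, the cover-glass box in the small square tray, the bulb carton in the large square tray and the tape roll in the large round tray. Each must lie flat inside its tray's rim, the two square things with their sides parallel to the tray's sides, and nothing of the stack may topple. Do not disturb the can and the dropper bottle that stand close by.

Things in the scene. Friction and masses are not known exactly. Their poses are not given: they have to be found in the camera images.
- adapter_ring: Brass lens adapter ring on top of the stack, 14 mm high, bore 16 mm, 30 g. Lower 4 mm: diameter 23 mm; above: knurled, diameter 27 to 28 mm. Origin: centre of its underside, z up. At the start it lies on the cover-glass box, its underside 103 mm above the counter.
- cover_glass_box: Pale square box, 32 x 32 x 18 mm high, 40 g, second in the stack, its underside 85 mm above the counter, turned up to 0.3 rad to the carton. Origin: centre of its underside, z up, x and y square to its sides. Its lid looks slightly askew but is fixed; grip the box itself or the lid alike.
- bulb_carton: Upright brown bulb carton with a yellow panel, 42 x 42 x 66 mm high, 40 to 85 g, third in the stack (another such carton, far off at the back right of the counter, is fixed and of no concern), its underside 19 mm above the counter, turned up to 0.35 rad to the tape roll's axes. Origin: centre of its underside, z up, x and y square to its sides.
- label_tape: Roll of pink label tape lying flat on the counter, the bottom of the stack: diameter 62 mm, 19 mm high, 40 to 85 g; a short free end of tape at its edge is only for show; grip it round the outside (the core does not admit fingers). Its origin is on its underside, 1 mm to the -y side (its own axes) of the roll's centre; z up.
- small_round_tray: Fixed low white round tray with a dark lining: inner diameter 44 mm, outer 52 mm. Origin: centre of its underside, on the counter; floor 4 mm and rim top 8 mm above the counter. Place of the brass ring.
- small_square_tray: Fixed low white square tray with a dark lining: inside 48 x 48 mm, outside 56 x 56 mm. Origin: centre of its underside, on the counter, x and y square to its sides; floor 4 mm and rim top 8 mm above the counter. Place of the cover-glass box.
- large_square_tray: Fixed low white square tray with a dark lining: inside 64 x 64 mm, outside 72 x 72 mm. Origin: centre of its underside, on the counter, x and y square to its sides; floor 4 mm and rim top 8 mm above the counter. Place of the bulb carton.
- large_round_tray: Fixed low white round tray with a dark lining: inner diameter 80 mm, outer 88 mm. Origin: centre of its underside, on the counter; floor 4 mm and rim top 8 mm above the counter. Place of the tape roll.
- objective_can: Bystander: loose black round can, diameter 41 mm, 66 mm high, upright on the counter. Origin: centre of its underside. The nearer of two such in the room (the one at the back of the counter is fixed and of no concern). Leave it alone.
- dropper_bottle: Bystander: loose small brown bottle with a black cap, diameter 33 mm, 78 mm high, upright on the counter. Origin: centre of its underside. The nearer of two such in the room (the one at the back of the counter is fixed and of no concern). Leave it alone.
There are look-alikes about, which are no part of the job. What is shaped like the bulb_carton but pink or red is not meant.

How it is judged (in metres and radians):
On the way, in this order (a step that is already met when the one before it is completed fails the run):
1. the adapter ring lies flat in the small round tray, released (horizontal distance between adapter_ring and small_round_tray below 0.011 m and z of adapter_ring in the frame of small_round_tray between 0.001 and 0.0065 m and angle between adapter_ring's own z axis and vertical below 0.1 rad and linear speed of adapter_ring below 0.03 m/s and contact force between adapter_ring and the fingers below 0.05 N), for 0.2 s.
2. the cover-glass box lies flat in the small square tray, released (horizontal distance between cover_glass_box and small_square_tray below 0.011 m and z of cover_glass_box in the frame of small_square_tray between 0.001 and 0.0065 m and angle between cover_glass_box's own z axis and vertical below 0.1 rad and (angle between the x axis of cover_glass_box and the x axis of small_square_tray, either way round below 0.26 rad or angle between the x axis of cover_glass_box and the y axis of small_square_tray, either way round below 0.26 rad) and linear speed of cover_glass_box below 0.03 m/s and contact force between cover_glass_box and the fingers below 0.05 N), for 0.2 s.
3. the bulb carton lies flat in the large square tray, released (horizontal distance between bulb_carton and large_square_tray below 0.011 m and z of bulb_carton in the frame of large_square_tray between 0.001 and 0.0065 m and angle between bulb_carton's own z axis and vertical below 0.1 rad and (angle between the x axis of bulb_carton and the x axis of large_square_tray, either way round below 0.26 rad or angle between the x axis of bulb_carton and the y axis of large_square_tray, either way round below 0.26 rad) and linear speed of bulb_carton below 0.03 m/s and contact force between bulb_carton and the fingers below 0.05 N), for 0.2 s.
4. the tape roll lies flat in the large round tray, released (horizontal distance between label_tape and large_round_tray below 0.011 m and z of label_tape in the frame of large_round_tray between 0.001 and 0.0065 m and angle between label_tape's own z axis and vertical below 0.1 rad and linear speed of label_tape below 0.03 m/s and contact force between label_tape and the fingers below 0.05 N), for 0.2 s.
At the end, for the whole second after the job is handed in: Each of the four things stands upright (within 0.1 rad) and flat on its own tray's floor, its centre within 11 mm of the tray's centre, the box and the carton square to their trays within 0.26 rad (any quarter turn), all released and at rest (all of step 1 and all of step 2 and all of step 3 and all of step 4); the robot touches nothing.
It fails at once if a thing of the stack topples (angle between any of adapter_ring, cover_glass_box, bulb_carton, label_tape's own z axis and vertical above 0.6 rad).
It fails at once if the can is disturbed (distance of objective_can from where it was at the start of the episode above 0.02 m or angle between objective_can's own z axis and vertical above 0.4 rad).
It fails at once if the dropper bottle is disturbed (distance of dropper_bottle from where it was at the start of the episode above 0.02 m or angle between dropper_bottle's own z axis and vertical above 0.4 rad).
It also fails if it takes over 112 s, if anything falls off the work surface, if the arm or the gripper's body presses on something with over 40 N, if the wrist force passes 120 N, or if a joint passes its speed limit or range.

## Robot

A 6-joint arm with a two-finger parallel gripper is mounted at the origin on a cart in front of the work surface, level with it; the furniture and walls round the work are solid. World frame = base frame: x ahead of the robot, y to its left, z up, the work surface at z = 0. Lengths are in mm, angles in rad, forces in N, time in s.
With the tool pointing down it reaches from about 300 to 775 mm from the base axis. Payload 14.6 kg.
Tool frame: the origin (TCP) lies midway between the tips of the shut fingers; the grasp point (between the pads) lies 19 mm behind it (grip_depth is the distance from the TCP to the grasp point, in mm); z points along the fingers, y is the direction in which the jaws open and shut (so a half turn about z gives the same grasp; the last joint's range is limited). The gripper opens to 94 mm and grips with 3 to 60 N. Pads are 16 mm wide; open, the fingers measure 119 mm over their backs; the gripper's body (75 mm by 177 mm) begins 78 mm behind the grasp point.
Start: joints at [-1.39, 0.3, 1.521, -0, 1.321, -0.067], TCP at [134.893, -533.191, 205.446] pointing down, gripper open.
Joint ranges: [-3.03, 3.03], [-0.79, 2.21], [0.23, 2.52], [-1.04, 4.18], [0, 3.07], [-2.55, 2.55]. Speed limits (rad/s): [2.22, 2.22, 2.57, 3.14, 3.14, 3.14].

## Interface

Orientations are given as [roll, pitch, yaw] about the fixed x, y, z axes, in that order (R = Rz(yaw) Ry(pitch) Rx(roll)).
In Python, from cell import read_state, camera, camera_info, sign_off, grip_depth gives the robot as it stands.
- The arm moves only by the tool drive_tool, never from a script. Its argument "motion" is one flat list of numbers, 4 for each row, row after row: the shift along the tool's x, y, z in mm, then the turn about the tool's z in rad. A call has 1 to 8 rows; each row shifts and turns the pose as measured when the row begins, along the tool's axes as they then stand; what a row does not reach is not made up. A row lasts 1/12 s, in which the tool goes at most 41.7 mm and 7.16 degrees, less where a joint would pass 70% of its speed; a pose out of reach is approached as far as the arm can. A call is refused whole if a number of a shift passes 41.7 or a number of a turn 0.125, either way. A call with a gripper value outside its range is refused whole. "jaw" is the closure, from 0 (fully open) to 1 (shut), set as the call begins (left out, the last holds). The fingers move at their own pace and stop on an object; "grip_force" is the grip in N (left out, the last holds). Time passes only in rows, so rows that do not move let the fingers close. It gives the time, the measured TCP pose, the force and the opening at its end, in the units of the state.
- read_state(): the state, without advancing time (a new reading comes with each control period).
- camera(name): name is "scene" or "top" or "wrist"; returns the picture (420x560x3 uint8, red, green, blue); there is no depth.
- camera_info(name): a dict with "fovy" (degrees; the focal length in pixels is half the picture's height over the tangent of half this angle, whatever the lens; pixels are square), "cx", "cy" (the principal point, pixels), "camera_from_world" (4x4, takes a point from world to camera coordinates). Camera axes: x right, y up, looking along -z (the intrinsics and any distortion apply to the point x, -y, -z); pixel columns grow to the right and rows downward; lengths in mm; the calibration is good to about 2 mm. A picture is of the moment at which its call begins: read the wrist's pose just before it. camera_info takes no time and is no camera call; for the wrist camera it gives the pose at the moment of the call.
- sign_off(): hands the job in, once; it reports no verdict.
The state is a dict: "clock": time; "joints": joint angles; "qd": joint speeds; "effort": joint torques, N m; "eef_pos": TCP position; "eef_rot": TCP orientation; "wrist_force": force on the tool from outside, world axes, zero at the start; "moment": the same for the moment, N m; "finger_gap": finger opening in mm.
Only numpy, scipy, OpenCV 4.12 (cv2) and the standard library are available. Lean on these libraries where they do the work, as an engineer would, in place of code of your own. Each camera call takes 0.05 s, during which the arm holds its last target. There are 200 camera calls.

## Working session

There is one attempt and no reset: what is moved stays moved. The work goes in short steps, Python scripts to look and compute and a tool call to move; the robot and the scene stay as the last step left them, time stands still between calls to the robot, and variables do not carry over. Pictures are saved under pics/ and viewed, on a budget of 14 in all, crops included, one or two more only if the job needs it, and the job is handed in when it is done.

Besides the shell and the picture viewer there is one more tool, called after "Request:" by a JSON object that holds its "name" and its "arguments". drive_tool: Moves the arm, as the interface text tells. Its arguments: {"type":"object","properties":{"motion":{"type":"array","items":{"type":"number"}},"jaw":{"type":"number"},"grip_force":{"type":"number"}},"required":["motion"]}

```bash
mkdir -p pics; ls; python3 - <<'E'
from cell import *
import cv2,numpy as np
s=read_state();print(s['clock'],s['eef_pos'],s['eef_rot'],s['finger_gap'],grip_depth)
for n in("scene","top","wrist"):
    i=camera_info(n);print(n,{k:(np.round(v,3).tolist() if k=='camera_from_world' else v) for k,v in i.items()})
    cv2.imwrite(f'pics/{n}0.png',camera(n)[:,:,::-1])
E
```

```text
pics
0.0 [ 134.86324141 -532.934714    204.90596047] [-3.14047001e+00 -8.29983645e-05  2.47871283e-01] 93.62585947426106 18.8
scene {'fovy': 45.170763395272374, 'cx': 279.3900729718702, 'cy': 211.26025340728566, 'camera_from_world': [[-0.43, -0.903, 0.007, 249.099], [0.556, -0.258, 0.79, -377.246], [-0.712, 0.344, 0.613, -778.57], [0.0, 0.0, 0.0, 1.0]]}
top {'fovy': 53.752360700620855, 'cx': 279.36696966740783, 'cy': 212.95304959504082, 'camera_from_world': [[0.017, -1.0, 0.02, -13.553], [0.993, 0.02, 0.12, -534.925], [-0.12, 0.018, 0.993, -934.253], [0.0, 0.0, 0.0, 1.0]]}
wrist {'fovy': 70.19635018571554, 'cx': 279.91353546444793, 'cy': 210.9728250422978, 'camera_from_world': [[0.246, -0.969, -0.0, -550.03], [0.931, 0.236, -0.277, 28.8], [0.269, 0.068, 0.961, -390.988], [0.0, 0.0, 0.0, 1.0]]}
```

View pics/top0.png

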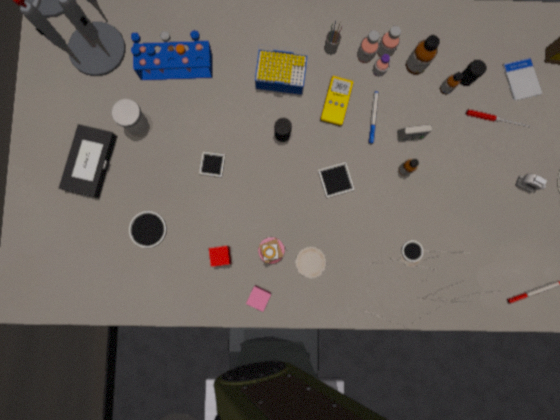

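View pics/scene0.png

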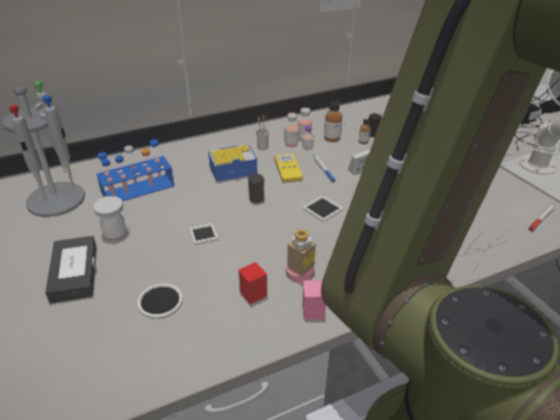

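Top view: the stack is at (271,250), with a ring on a pale box on a brown carton on a pink roll. Trays:
- small round (412,251)
- small square (212,164)
- large square (337,180)
- large round (147,229)

Bystanders are the can (283,130) and the bottle (410,166). Cartons: the brown and yellow one in the stack fits the description. The red (220,257) and pink (259,298) ones are look-alikes. I'll measure the positions and confirm the stack with a crop.

```bash
cat > h.py <<'E'
from cell import *
import cv2,numpy as np
def rays(info,px):
    f=210/np.tan(np.radians(info['fovy'])/2); px=np.atleast_2d(px).astype(float)
    d=np.c_[(px[:,0]-info['cx'])/f,-(px[:,1]-info['cy'])/f,-np.ones(len(px))]
    M=np.array(info['camera_from_world']);R,t=M[:3,:3],M[:3,3]
    return -R.T@t, d@R
def unproj(info,px,z):
    c,d=rays(info,px); return (c+d*((z-c[2])/d[:,2])[:,None])[:,:2]
def proj(info,P):
    f=210/np.tan(np.radians(info['fovy'])/2);M=np.array(info['camera_from_world'])
    q=np.atleast_2d(P)@M[:3,:3].T+M[:3,3]
    return np.c_[info['cx']+f*q[:,0]/-q[:,2],info['cy']-f*q[:,1]/-q[:,2]]
def tool(dxy):  # world xy shift -> tool shift with tool pointing down at the current yaw
    from scipy.spatial.transform import Rotation as Ro
    return Ro.from_euler('xyz',read_state()['eef_rot']).as_matrix().T@np.r_[dxy,0]
E
python3 - <<'E'
from h import *
i=camera_info('top');im=cv2.imread('pics/top0.png');g=cv2.cvtColor(im,cv2.COLOR_BGR2GRAY)
for n,(u,v),r in(('SR',(412,251),9),('SS',(212,164),11),('LS',(337,180),14),('LR',(147,229),17)):
    m=np.zeros_like(g);cv2.circle(m,(u,v),r+9,255,-1)
    for nm,mm in (('white',(g>150)),('dark',(g<60))):
        b=((mm)&(m>0)).astype(np.uint8)
        cs,_=cv2.findContours(b,cv2.RETR_EXTERNAL,cv2.CHAIN_APPROX_NONE)
        c=max(cs,key=cv2.contourArea).reshape(-1,2)
        w=unproj(i,c,8 if nm=='white' else 4).astype(np.float32);(cc,sz,a)=cv2.minAreaRect(w)
        print(n,nm,np.round(cc),np.round(sz),round(a,1))
for n,p,z in(('ring',(270,243),117),('can',(283,123),66),('bottle',(411,163),78),('red',(220,257),33),('white disk',(311,262),5),('pink',(259,298),30),('whitecan',(126,113),90)):
    print(n,unproj(i,p,z).round())
a=cv2.resize(im[225:315,205:330],None,fx=6,fy=6,interpolation=cv2.INTER_CUBIC)
cv2.imwrite('pics/stack.png',a)
E
```

```text
SR white [ 455. -339.] [45. 17.] 4.8
SR dark [ 454. -323.] [34. 36.] 88.9
SS white [676. 185.] [ 3. 16.] 74.2
SS dark [655. 163.] [42. 42.] 82.7
LS white [ 637. -171.] [51.  2.] 17.1
LS dark [ 623. -140.] [57. 57.] 17.3
LR white [499. 340.] [23. 75.] 80.6
LR dark [494. 310.] [72. 71.] 2.9
ring [[461.  17.]]
can [[741.  -8.]]
bottle [[ 650. -299.]]
red [[430. 131.]]
white disk [[423. -81.]]
pink [[339.  39.]]
whitecan [[747. 345.]]
```

View pics/stack.png

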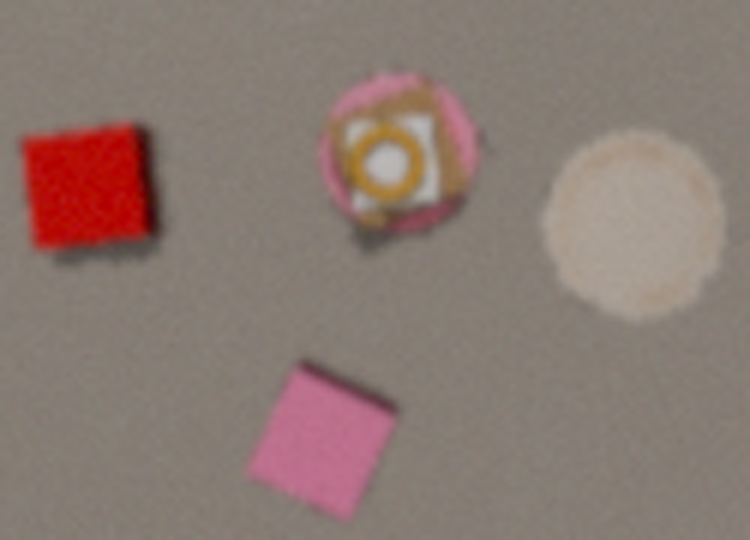

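The crop confirms the stack: ring at crop (387,163), white box, brown carton, pink roll. Moving above it for a wrist view.

Request:
{"name": "drive_tool", "arguments": {"motion": [27,-28.6,-3,0.03,27,-28.6,-3,0.03,27,-28.6,-3,0.03,27,-28.6,-3,0.03,27,-28.6,-3,0.03,27,-28.6,-3,0.03,27,-28.6,-3,0.03,27,-28.6,-3,0.03], "jaw": 0, "grip_force": 10}}

```text
clock: 0.82
eef_pos: [318.0, -269.3, 226.8]
eef_rot: [-3.136, 0.002, -0.013]
wrist_force: [0.6, -1.5, 0.2]
finger_gap: 93.7
```

Request:
{"name": "drive_tool", "arguments": {"motion": [15.2,-35.8,0,0,15.2,-35.8,0,0,15.2,-35.8,0,0,15.2,-35.8,0,0,15.2,-35.8,0,0,15.2,-35.8,0,0,15.2,-35.8,0,0,15.2,-35.8,0,0]}}

```text
clock: 1.48
eef_pos: [447.4, 30.8, 229.2]
eef_rot: [-3.137, -0.0, -0.015]
wrist_force: [0.2, -0.8, -0.7]
finger_gap: 94.1
```

```bash
python3 - <<'E'
from h import *
s=read_state();print(s['eef_pos'],s['eef_rot'],s['joints'])
i=camera_info('wrist');im=camera('wrist')[:,:,::-1];cv2.imwrite('pics/w1.png',im)
t=camera_info('top')
print(unproj(t,(269.5,252.2),117),proj(i,np.r_[unproj(t,(269.5,252.2),117)[0],117]))
E
```

```text
[447.43723404  30.77604427 229.23174123] [-3.13658942e+00 -2.45899103e-04 -1.54626686e-02] [-0.01605211  0.05067926  1.75751174  0.00514805  1.33316174  1.56899499]
[[441.34761822  17.17637048]] [[293.60241137 213.96083957]]
```

View pics/w1.png

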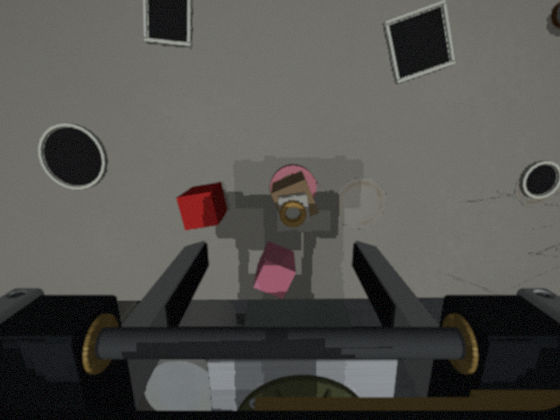

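Wrist view: ring at (292,212), which agrees with the prediction from the top camera (294,214). All four trays are in view. I'll refine the trays here and enlarge the stack.

```bash
python3 - <<'E'
from h import *
i=camera_info('wrist');im=cv2.imread('pics/w1.png');g=cv2.cvtColor(im,cv2.COLOR_BGR2GRAY)
print('ring',unproj(i,(292.5,212),117))
for n,(u,v),r in(('SR',(541,180),26),('SS',(168,20),40),('LS',(420,42),48),('LR',(72,156),45)):
    m=np.zeros_like(g);cv2.circle(m,(u,v),r,255,-1)
    b=((g<50)&(m>0)).astype(np.uint8)
    cs,_=cv2.findContours(b,cv2.RETR_EXTERNAL,cv2.CHAIN_APPROX_NONE)
    c=max(cs,key=cv2.contourArea).reshape(-1,2)
    w=unproj(i,c,4).astype(np.float32);(cc,sz,a)=cv2.minAreaRect(w)
    print(n,np.round(cc),np.round(sz),round(a,1),c.min(0),c.max(0))
cv2.imwrite('pics/w1c.png',cv2.resize(im[155:235,240:350],None,fx=7,fy=7,interpolation=cv2.INTER_CUBIC))
E
```

```text
ring [[445.21144242  23.44040878]]
SR [ 454. -318.] [37. 38.] 50.6 [527 165] [555 193]
SS [653. 169.] [43. 42.] 84.3 [149   0] [185  40]
LS [ 623. -134.] [60. 60.] 17.6 [390   8] [448  76]
LR [492. 315.] [74. 74.] 89.4 [ 44 128] [100 184]
```

View pics/w1c.png

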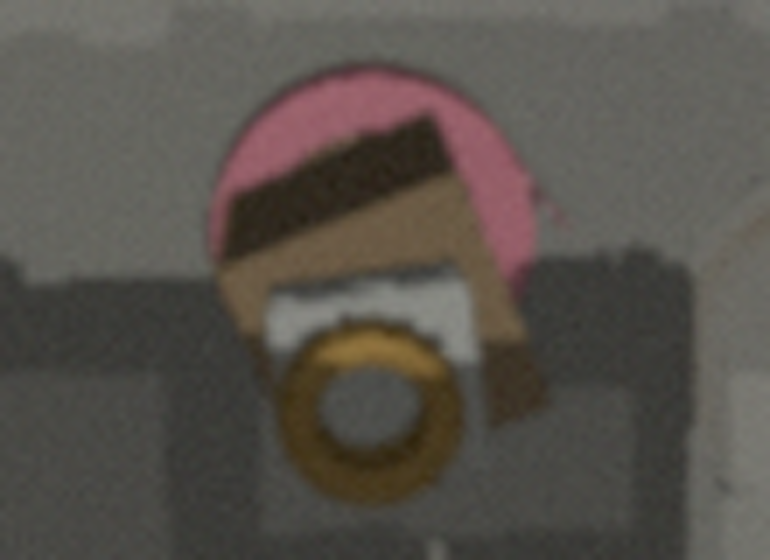

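Box yaw is about +0.13 rad and carton yaw about +0.34. The wrist and top cameras differ by about 5 mm in y, so I'll go closer and look again once settled.

Request:
{"name": "drive_tool", "arguments": {"motion": [-1,2.5,21,0,-1,2.5,21,0,-1,2.5,21,0,-1,2.5,18,0,0,0,0,0,0,0,0,0]}}

```text
clock: 2.03
eef_pos: [445.6, 31.2, 144.9]
eef_rot: [-3.135, -0.0, -0.002]
wrist_force: [0.7, 0.2, 0.3]
finger_gap: 93.9
```

```bash
python3 - <<'E'
from h import *
s=read_state();print(s['eef_pos'],s['eef_rot'])
i=camera_info('wrist');im=camera('wrist')[:,:,::-1];cv2.imwrite('pics/w2.png',im)
p=np.array(s['eef_pos']);print('axis',proj(i,[p,np.r_[p[:2],117]]))
b=im.astype(int);hs=cv2.cvtColor(im,cv2.COLOR_BGR2HSV)
m=((hs[...,1]>140)&(hs[...,0]>8)&(hs[...,0]<28)&(hs[...,2]>40)).astype(np.uint8);m[300:]=0
n,l,st,ce=cv2.connectedComponentsWithStats(m)
for k in range(1,n):
    if st[k,4]>60: print(st[k],ce[k],unproj(i,ce[k],117))
cv2.imwrite('pics/w2c.png',cv2.resize(im[120:320,160:420],None,fx=3,fy=3,interpolation=cv2.INTER_CUBIC))
E
```

```text
[445.55392414  31.22360571 144.88853961] [-3.13463775e+00 -4.35397651e-04 -2.28952965e-03]
axis [[279.45589146 254.78171904]
 [279.74897849 239.01883486]]
[280 226  35  34 546] [297.02930403 243.2032967 ] [[442.24430189  18.41350609]]
```

View pics/w2c.png

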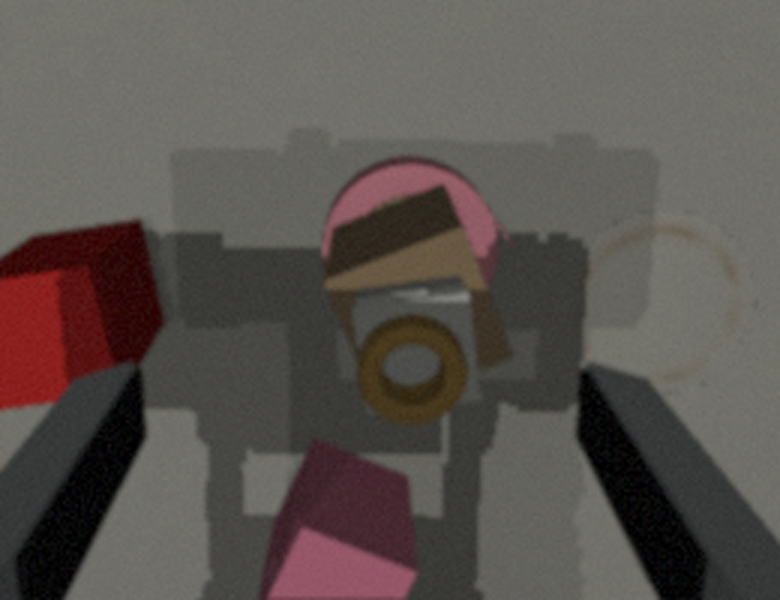

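Ring at (442,18), consistent with the top view. Descending.

Request:
{"name": "drive_tool", "arguments": {"motion": [-1.7,6.4,0,0,-1.7,6.4,12,0,0,0,12,0,0,0,10,0,0,0,0,0,0,0,0,0]}}

```text
clock: 2.58
eef_pos: [444.9, 16.5, 115.7]
eef_rot: [-3.135, -0.01, -0.003]
wrist_force: [0.9, 0.9, 1.4]
finger_gap: 93.7
```

Request:
{"name": "drive_tool", "arguments": {"motion": [-2.7,-1.8,4,0,0,0,4,0,0,0,0,0,0,0,0,0]}}

```text
clock: 2.92
eef_pos: [442.9, 18.5, 108.9]
eef_rot: [-3.135, -0.013, -0.002]
wrist_force: [-0.5, -1.0, 0.1]
finger_gap: 93.8
```

Request:
{"name": "drive_tool", "arguments": {"motion": [0,0,0,0,0,0,0,0,0,0,0,0,0,0,0,0,0,0,0,0,0,0,0,0,0,0,0,0], "jaw": 1, "grip_force": 8}}

```text
clock: 3.5
eef_pos: [443.2, 18.7, 109.5]
eef_rot: [-3.135, -0.014, -0.002]
wrist_force: [0.4, -0.2, -0.3]
finger_gap: 50.8
```

Request:
{"name": "drive_tool", "arguments": {"motion": [0,0,0.5,0,0,0,0,0,0,0,0,0,0,0,0,0,0,0,0,0,0,0,0,0]}}

```text
clock: 4.0
eef_pos: [443.2, 18.7, 108.9]
eef_rot: [-3.135, -0.014, -0.002]
wrist_force: [-0.3, 0.6, -0.8]
finger_gap: 26.9
```

Request:
{"name": "drive_tool", "arguments": {"motion": [0,0,-8,0,0,0,-20,0,0,20,-20,0,1.5,35,0,0,1.5,35,0,0,1.5,35,0,0,1.5,35,0,0,1.5,35,0,0]}}

```text
clock: 4.67
eef_pos: [450.1, -179.7, 163.1]
eef_rot: [-3.137, -0.016, 0.008]
wrist_force: [0.6, -0.3, 0.5]
finger_gap: 26.9
```

Request:
{"name": "drive_tool", "arguments": {"motion": [1,35,0,0,1,35,0,0,0.5,35,0,0,0,35,0,0,0,15,0,0,0,0,0,0,0,0,0,0]}}

```text
clock: 5.25
eef_pos: [451.3, -349.0, 166.3]
eef_rot: [-3.139, -0.018, 0.001]
wrist_force: [0.3, 0.3, -0.0]
finger_gap: 27.0
```

```bash
cat > tray.py <<'E'
import sys
from h import *
def tray(tag,u0,zoff=4):
    s=read_state();p=np.array(s['eef_pos']);print(p.round(1),np.round(s['eef_rot'],3),round(s['finger_gap'],1),s['clock'])
    i=camera_info('wrist');im=np.ascontiguousarray(camera('wrist')[:,:,::-1]);cv2.imwrite(f'pics/{tag}.png',im)
    u,v=proj(i,np.r_[u0,4])[0];print('expect',u,v)
    hs=cv2.cvtColor(im,cv2.COLOR_BGR2HSV)
    return s,i,im,(u,v)
E
python3 - <<'E'
from tray import *
s,i,im,c=tray('w3',(454,-322))
E
```

```text
[ 451.3 -349.   166.3] [-3.139e+00 -1.800e-02  1.000e-03] 27.0 5.25
expect 256.899594484354 196.94150674361273
```

View pics/w3.png

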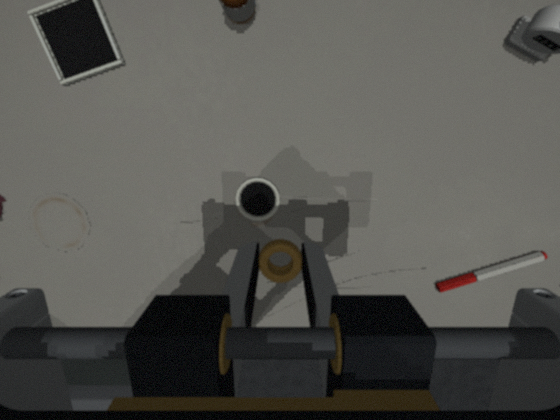

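Wrist view: small round tray at (258,199), within 2 px of expected, and the ring is held at (281,261). Lowering.

Request:
{"name": "drive_tool", "arguments": {"motion": [0,-13,10,0,0,-13,25,0,0,0,35,0,0,0,30,0,0,0,22,0,0,0,10,0,0,0,0,0,0,0,0,0]}}

```text
clock: 5.97
eef_pos: [457.0, -312.9, 35.2]
eef_rot: [3.141, -0.024, 0.011]
wrist_force: [0.4, -1.3, 0.5]
finger_gap: 26.9
```

Request:
{"name": "drive_tool", "arguments": {"motion": [-2,4.5,0,0,-2,4.5,0,0,0,0,6,0,0,0,6,0,0,0,6,0,0,0,0,0,0,0,0,0]}}

```text
clock: 6.55
eef_pos: [455.3, -324.6, 21.1]
eef_rot: [3.136, -0.03, 0.011]
wrist_force: [-0.5, 0.3, -0.4]
finger_gap: 27.0
```

Request:
{"name": "drive_tool", "arguments": {"motion": [-1,-1,6,0,-1.4,-1,5,0,0,0,0,0]}}

```text
clock: 6.8
eef_pos: [453.3, -322.7, 9.3]
eef_rot: [3.135, -0.031, 0.011]
wrist_force: [-0.8, -0.1, 0.7]
finger_gap: 27.3
```

Request:
{"name": "drive_tool", "arguments": {"motion": [0,0,0,0,0,0,0,0,0,0,0,0,0,0,0,0,0,0,-8,0,0,0,-20,0,0,0,-30,0,0,-20,-35,0], "jaw": 0.3}}

```text
clock: 7.47
eef_pos: [447.3, -301.3, 99.8]
eef_rot: [-3.141, -0.021, 0.009]
wrist_force: [0.7, -0.3, 0.5]
finger_gap: 65.9
```

```bash
python3 - <<'E'
from tray import *
s,i,im,c=tray('w4',(453,-323))
u,v=map(int,c);cv2.imwrite('pics/w4c.png',cv2.resize(im[max(0,v-60):v+60,u-80:u+80],None,fx=4,fy=4))
E
```

```text
[ 447.3 -301.3   99.8] [-3.141 -0.021  0.009] 65.9 7.4667
expect 302.4134761642441 209.44409449824997
```

View pics/w4c.png

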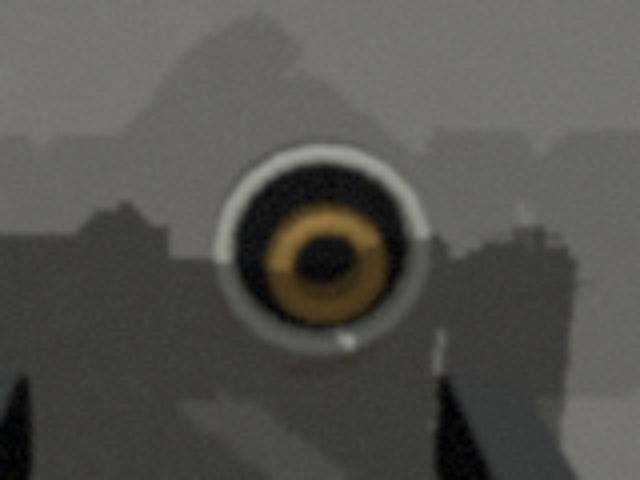

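The ring sits flat in the small round tray, centred to within a few mm. Back to the stack for the box.

Request:
{"name": "drive_tool", "arguments": {"motion": [0,-25,-30,-0.03,0,-36,-25,-0.03,0,-36,-10,-0.03,0,-36,0,-0.03,0,-36,0,0,0,-36,0,0,0,-36,0,0,0,-36,0,0], "jaw": 0}}

```text
clock: 8.18
eef_pos: [419.8, -20.4, 176.8]
eef_rot: [3.127, -0.041, 0.131]
wrist_force: [0.6, 0.4, -0.8]
finger_gap: 94.0
```

Request:
{"name": "drive_tool", "arguments": {"motion": [0,-25,0,0,0,0,0,0,0,0,0,0]}}

```text
clock: 8.43
eef_pos: [415.1, 10.7, 178.5]
eef_rot: [3.127, -0.044, 0.137]
wrist_force: [0.2, -0.8, 0.6]
finger_gap: 94.1
```

```bash
python3 - <<'E'
from tray import *
s,i,im,c=tray('w5',(442,18));print(s['joints'])
p=np.array(s['eef_pos'])
u,v=map(int,c);cv2.imwrite('pics/w5c.png',cv2.resize(im[v-60:v+60,u-80:u+80],None,fx=5,fy=5,interpolation=cv2.INTER_CUBIC));print('crop origin',u-80,v-60)
t=camera_info('top');print('top box',unproj(t,(270.5,252),103),'tape',unproj(t,(271.5,250.3),19))
E
```

```text
[415.1  10.7 178.5] [ 3.127 -0.044  0.137] 94.1 8.4333
expect 274.5418478682946 177.99045480814613
[-0.05901115 -0.00683059  1.93918524 -0.00570672  1.16295755  1.37678804]
crop origin 194 117
top box [[442.17002315  15.1121923 ]] tape [[448.36798827  13.02358885]]
```

View pics/w5c.png

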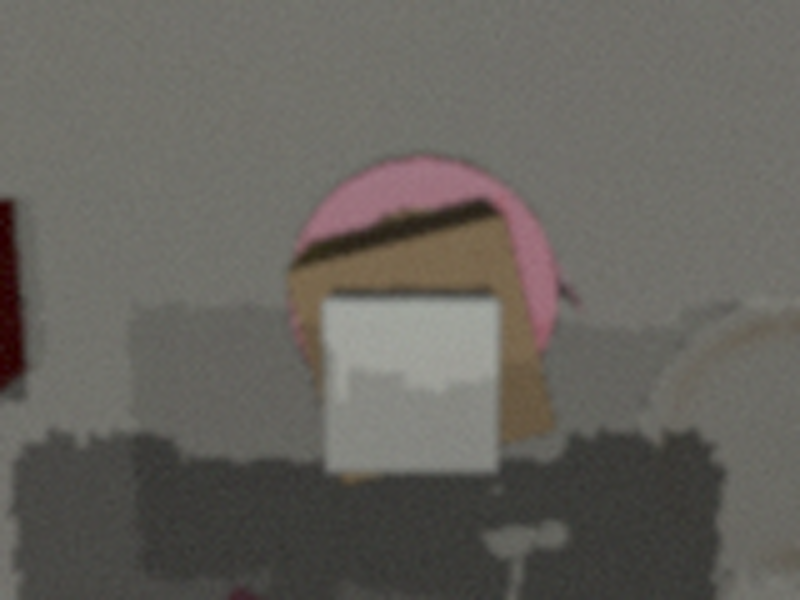

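Box top centre at crop (412,385), square to the tool at yaw 0.137. Carton turned about 0.23 rad further, centre near crop (421,351). Roll centre near crop (423,288).

```bash
python3 - <<'E'
from h import *
i=camera_info('wrist');print(read_state()['eef_pos'])
for n,p,z in(('box',(276.4,194),103),('carton',(278.2,187.2),85),('tape',(278.7,174.7),19)):
    w=unproj(i,p,z)[0];print(n,w,'tool shift',tool(w-read_state()['eef_pos'][:2]))
E
```

```text
[415.18418073  10.32786176 178.49484925]
box [440.9585588   15.53005122] tool shift [26.21665808 -1.66231247  1.14232054]
carton [444.30814744  14.23171293] tool shift [29.35528875  0.07766654  1.30632347]
tape [448.37592251  13.59968253] tool shift [33.29531163  1.25483131  1.4980506 ]
```

Request:
{"name": "drive_tool", "arguments": {"motion": [11,-1.5,0,0,11,-1.5,15,0,0,0,15,0,0,0,15,0,0,0,15,0,0,0,10,0,0,0,0,0]}}

```text
clock: 9.07
eef_pos: [443.5, 8.1, 108.7]
eef_rot: [3.126, -0.049, 0.128]
wrist_force: [0.4, 0.4, 0.3]
finger_gap: 93.8
```

Request:
{"name": "drive_tool", "arguments": {"motion": [-1.2,-3.8,0,0,-1.2,-3.8,5,0,0,0,6,0,0,0,5,0,0,0,0,0,0,0,0,0]}}

```text
clock: 9.57
eef_pos: [441.9, 13.5, 93.0]
eef_rot: [3.125, -0.051, 0.125]
wrist_force: [-0.2, -0.2, 0.4]
finger_gap: 93.8
```

Request:
{"name": "drive_tool", "arguments": {"motion": [-0.7,-2.1,1.3,0,0,0,0,0,0,0,0,0,0,0,0,0,0,0,0,0,0,0,0,0,0,0,0,0,0,0,0,0], "jaw": 1, "grip_force": 10}}

```text
clock: 10.23
eef_pos: [441.5, 15.8, 92.4]
eef_rot: [3.125, -0.053, 0.125]
wrist_force: [-0.4, 0.6, 0.0]
finger_gap: 44.5
```

Request:
{"name": "drive_tool", "arguments": {"motion": [0,0,0,0,0,0,0,0,0,0,0,0,0,0,0,0]}}

```text
clock: 10.57
eef_pos: [441.5, 15.8, 92.4]
eef_rot: [3.125, -0.053, 0.125]
wrist_force: [-0.5, 0.2, 0.3]
finger_gap: 31.2
```

Request:
{"name": "drive_tool", "arguments": {"motion": [0,0,-6,0,0,0,-10,0,0,0,-12,0,0,0,-12,0.05,0,0,-12,0.05,4,-4,0,0.05,10,-8,0,0.05,16,-14,0,0.03]}}

```text
clock: 11.23
eef_pos: [468.9, 40.2, 154.4]
eef_rot: [3.138, -0.057, -0.116]
wrist_force: [0.2, -0.3, 0.2]
finger_gap: 30.8
```

Request:
{"name": "drive_tool", "arguments": {"motion": [18,-16,0,0,18,-16,0,0,18,-16,0,0,18,-16,0,0,18,-16,0,0,18,-16,0,0,18,-16,0,0,10,-8,0,0]}}

```text
clock: 11.9
eef_pos: [625.0, 149.4, 171.8]
eef_rot: [3.139, -0.064, -0.119]
wrist_force: [-0.5, -0.7, -0.1]
finger_gap: 31.3
```

```bash
python3 - <<'E'
from tray import *
s,i,im,c=tray('w6',(654,165))
u,v=map(int,c);v0=max(0,v-80)
cv2.imwrite('pics/w6c.png',cv2.resize(im[v0:v0+190,u-110:u+110],None,fx=3,fy=3,interpolation=cv2.INTER_CUBIC));print('origin',u-110,v0)
E
```

```text
[625.  149.4 171.8] [ 3.139 -0.064 -0.119] 31.3 11.9
expect 263.25358167353085 182.07709249984856
origin 153 102
```

View pics/w6c.png

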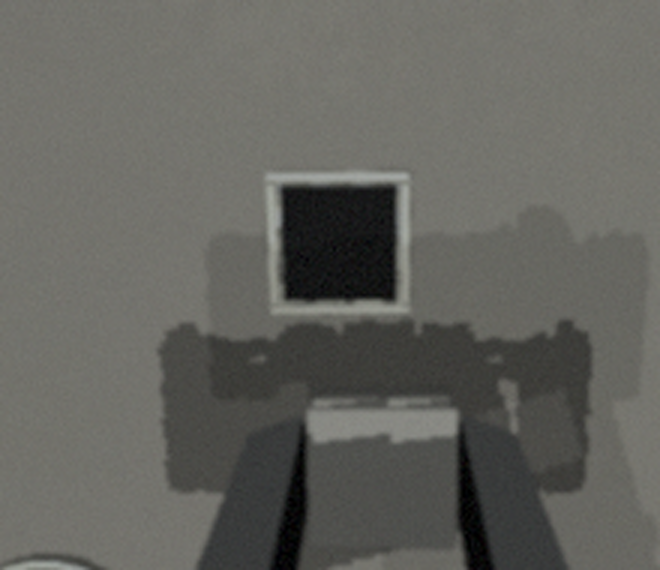

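Small square tray at (266,183), 3 px from expected, giving about (653,162.5). The tool is square to it. Lowering.

Request:
{"name": "drive_tool", "arguments": {"motion": [10,-10,10,0,0,0,30,0,0,0,35,0,0,0,30,0,0,0,15,0,0,0,0,0]}}

```text
clock: 12.45
eef_pos: [646.4, 158.4, 55.0]
eef_rot: [3.141, -0.07, -0.118]
wrist_force: [0.0, 0.1, -0.9]
finger_gap: 31.4
```

Request:
{"name": "drive_tool", "arguments": {"motion": [3,-4.5,15,0,0,0,15,0,0,0,0,0,0,0,0,0]}}

```text
clock: 12.78
eef_pos: [652.6, 161.7, 28.6]
eef_rot: [-3.141, -0.072, -0.119]
wrist_force: [-0.0, 0.5, 0.5]
finger_gap: 31.3
```

Request:
{"name": "drive_tool", "arguments": {"motion": [-1,-1,9,0,0,0,6.5,0,0,0,0,0,0,0,0,0]}}

```text
clock: 13.12
eef_pos: [653.8, 162.7, 15.3]
eef_rot: [-3.14, -0.076, -0.119]
wrist_force: [-0.0, 0.1, -0.6]
finger_gap: 31.2
```

Request:
{"name": "drive_tool", "arguments": {"motion": [-0.5,0,3.4,0,0,0,0,0,0,0,0,0]}}

```text
clock: 13.37
eef_pos: [654.0, 162.7, 12.6]
eef_rot: [-3.14, -0.077, -0.119]
wrist_force: [0.1, 0.1, -0.3]
finger_gap: 30.8
```

Request:
{"name": "drive_tool", "arguments": {"motion": [0,0,1.2,0,0,0,0,0,0,0,0,0]}}

```text
clock: 13.62
eef_pos: [654.4, 162.8, 11.9]
eef_rot: [-3.139, -0.078, -0.119]
wrist_force: [-0.2, -0.6, -0.6]
finger_gap: 31.0
```

Request:
{"name": "drive_tool", "arguments": {"motion": [0,0,0,0,0,0,0,0,0,0,0,0,0,0,0,0,0,0,-15,0,0,0,-40,0,0,0,-40,0,0,0,-40,0], "jaw": 0.3}}

```text
clock: 14.28
eef_pos: [639.5, 162.8, 143.5]
eef_rot: [3.139, -0.062, -0.119]
wrist_force: [0.1, 0.8, -0.2]
finger_gap: 65.5
```

```bash
python3 - <<'E'
from tray import *
s,i,im,c=tray('w7',(653.5,162.5))
u,v=map(int,c);cv2.imwrite('pics/w7c.png',cv2.resize(im[max(0,v-60):v+60,u-80:u+80],None,fx=4,fy=4,interpolation=cv2.INTER_CUBIC))
E
```

```text
[639.5 162.8 143.5] [ 3.139 -0.062 -0.119] 65.5 14.2833
expect 277.93019837144686 196.90338653284113
```

View pics/w7c.png

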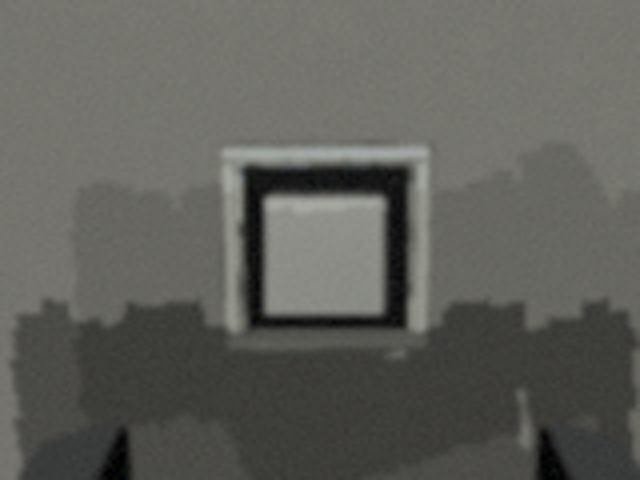

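The box is centred and square in its tray. Next the carton.

Request:
{"name": "drive_tool", "arguments": {"motion": [-21.7,20.8,0,-0.12,-24,18,0,-0.12,-26,15,0,-0.12,-27.6,11.8,0,-0.12,-28.8,8.4,0,0,-28.8,8.4,0,0,-28.8,8.4,0,0,0,0,0,0], "jaw": 0}}

```text
clock: 15.0
eef_pos: [470.5, 32.7, 152.5]
eef_rot: [3.102, -0.084, 0.387]
wrist_force: [-0.1, -0.2, 1.0]
finger_gap: 94.2
```

```bash
python3 - <<'E'
from tray import *
s,i,im,c=tray('w8',(444.3,14.2));print(s['clock'])
u,v=map(int,proj(i,(444.3,14.2,85))[0]);cv2.imwrite('pics/w8c.png',cv2.resize(im[v-75:v+75,u-90:u+90],None,fx=4,fy=4,interpolation=cv2.INTER_CUBIC));print('origin',u-90,v-75)
E
```

```text
[470.5  32.7 152.5] [ 3.102 -0.084  0.387] 94.2 15.0
expect 280.78298256661515 236.6883642431541
15.0
origin 194 187
```

View pics/w8c.png

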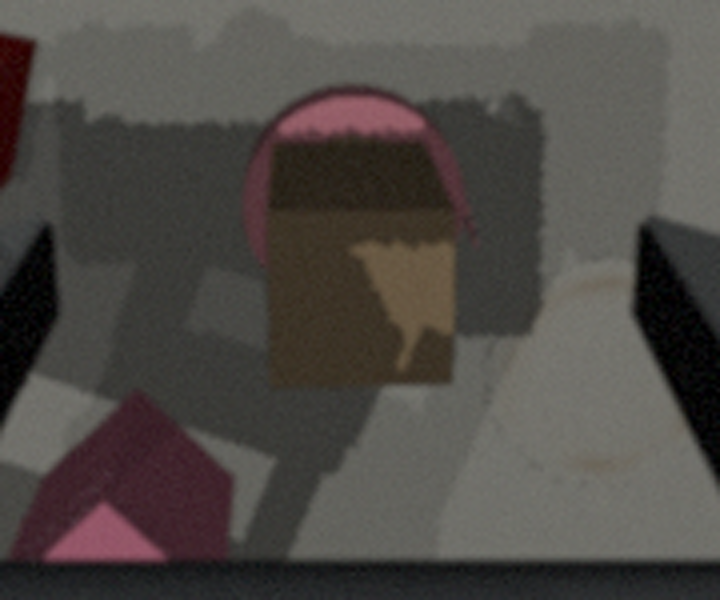

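```bash
python3 - <<'E'
from h import *
from scipy.spatial.transform import Rotation as Ro
s=read_state();i=camera_info('wrist');w=unproj(i,(284.2,261),85)[0];p=np.array(s['eef_pos']);R=Ro.from_euler('xyz',s['eef_rot']).as_matrix()
print(p,w,R[:,2],'to z45',R.T@(np.r_[w,45]-p),'to z100',R.T@(np.r_[w,100]-p))
E
```

```text
[472.27393466  33.48480873 153.19881315] [446.8113059   15.72624712] [ 0.09454089 -0.00489914 -0.99550892] to z45 [-39.45031187   2.60046391 105.39262603] to z100 [-34.73289225   4.8040854   50.6396352 ]
```

Request:
{"name": "drive_tool", "arguments": {"motion": [-18,2.5,0,0,-18,2.5,15,0,0,0,30,0,0,0,5,0,0,0,0,0]}}

```text
clock: 15.47
eef_pos: [449.2, 15.4, 104.7]
eef_rot: [3.097, -0.096, 0.387]
wrist_force: [-0.3, -0.4, -0.0]
finger_gap: 94.4
```

Request:
{"name": "drive_tool", "arguments": {"motion": [-9.2,-3.5,20,0,0,0,38,0,0,0,0,0,0,0,0,0]}}

```text
clock: 15.8
eef_pos: [450.0, 16.3, 49.5]
eef_rot: [3.096, -0.1, 0.389]
wrist_force: [0.8, -0.6, 0.1]
finger_gap: 94.2
```

Request:
{"name": "drive_tool", "arguments": {"motion": [-3.5,-0.3,1.5,0,0,0,0,0,0,0,0,0,0,0,0,0,0,0,0,0,0,0,0,0,0,0,0,0,0,0,0,0], "jaw": 1, "grip_force": 12}}

```text
clock: 16.47
eef_pos: [451.0, 15.6, 57.0]
eef_rot: [3.091, -0.111, 0.39]
wrist_force: [-0.4, -0.7, -0.1]
finger_gap: 44.1
```

Request:
{"name": "drive_tool", "arguments": {"motion": [0,0,0,0,0,0,0,0,0,0,0,0,0,0,0,0]}}

```text
clock: 16.8
eef_pos: [451.1, 15.6, 57.0]
eef_rot: [3.091, -0.111, 0.39]
wrist_force: [0.0, 0.1, 2.8]
finger_gap: 42.7
```

Request:
{"name": "drive_tool", "arguments": {"motion": [0,0,-5,0,0,0,-12,0,0,0,-18,0,6,9,0,0.028,13,20,0,0.028,13,20,0,0.028,13,20,0,0,13,20,0,0]}}

```text
clock: 17.47
eef_pos: [530.8, -51.3, 103.1]
eef_rot: [3.102, -0.112, 0.3]
wrist_force: [-0.0, 0.3, -0.4]
finger_gap: 42.7
```

Request:
{"name": "drive_tool", "arguments": {"motion": [13,20,0,0,13,20,0,0,13,20,0,0,13,20,0,0,6,9,0,0,0,0,0,0,0,0,0,0]}}

```text
clock: 18.05
eef_pos: [618.5, -129.4, 108.3]
eef_rot: [3.104, -0.11, 0.289]
wrist_force: [-0.5, 0.2, -0.9]
finger_gap: 42.9
```

```bash
python3 - <<'E'
from tray import *
s,i,im,c=tray('w9',(623,-138))
g=cv2.cvtColor(im,cv2.COLOR_BGR2GRAY)
cv2.imwrite('pics/w9c.png',cv2.resize(im[60:380,100:460],None,fx=2,fy=2,interpolation=cv2.INTER_CUBIC))
E
```

```text
[ 618.5 -129.4  108.3] [ 3.104 -0.11   0.289] 42.9 18.05
expect 285.12940442186766 219.6842661267322
```

View pics/w9c.png

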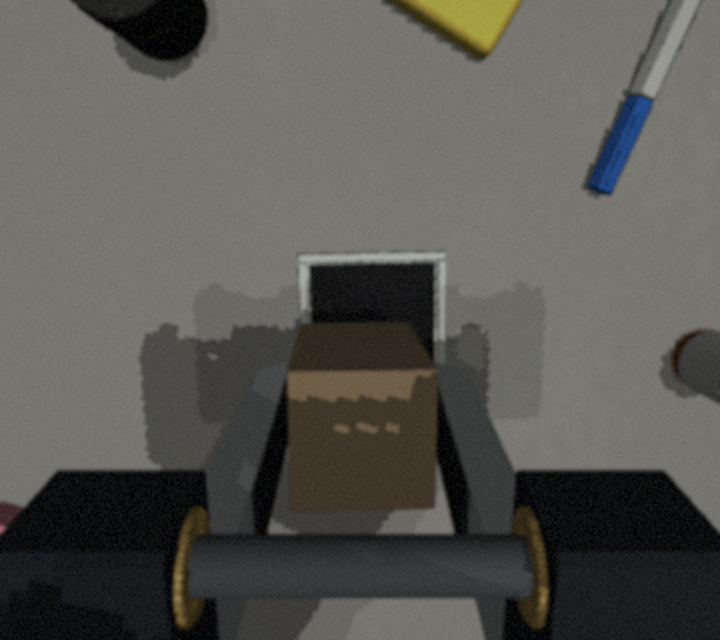

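Tray's back rim: midpoint at pixel (286,187), square to the tool. I'll work out the tray centre from it.

```bash
python3 - <<'E'
from h import *
from scipy.spatial.transform import Rotation as Ro
s=read_state();i=camera_info('wrist');w=unproj(i,(286,187),8)[0];w=w-36*np.array([np.cos(.3),np.sin(.3)])
p=np.array(s['eef_pos']);R=Ro.from_euler('xyz',s['eef_rot']).as_matrix()
print(p,s['eef_rot'],w,R[:,2])
t=np.r_[(w+[623,-139])/2+[5,.3],60];print(t,R.T@(t-p))
# wrist look at the carton: underside centre guess from bottom back edge corners
E
```

```text
[ 618.26256784 -129.22498607  108.31615921] [ 3.10391857 -0.1100512   0.28914269] [ 619.99579791 -139.65727025] [ 0.11593483 -0.0048082  -0.99324518]
[ 626.49789895 -139.02863513   60.        ] [-0.23921481  9.90658046 48.9916921 ]
```

Request:
{"name": "drive_tool", "arguments": {"motion": [0,10,10,0,0,0,25,0,0,0,12,0,0,0,0,0,0,0,0,0]}}

```text
clock: 18.52
eef_pos: [625.7, -139.0, 58.9]
eef_rot: [3.104, -0.11, 0.29]
wrist_force: [-0.3, 0.4, -0.3]
finger_gap: 43.0
```

Request:
{"name": "drive_tool", "arguments": {"motion": [-1,0,10,0,0,0,3.5,0,0,0,0,0,0,0,0,0]}}

```text
clock: 18.85
eef_pos: [626.7, -139.3, 45.9]
eef_rot: [3.103, -0.111, 0.291]
wrist_force: [-0.5, -0.4, -0.3]
finger_gap: 43.0
```

Request:
{"name": "drive_tool", "arguments": {"motion": [0,0,3,0,0,0,0,0,0,0,0,0]}}

```text
clock: 19.1
eef_pos: [627.5, -139.3, 43.7]
eef_rot: [3.102, -0.112, 0.291]
wrist_force: [-1.0, 0.5, -0.8]
finger_gap: 43.1
```

Request:
{"name": "drive_tool", "arguments": {"motion": [0,0,1.8,0,0,0,0,0,0,0,0,0]}}

```text
clock: 19.35
eef_pos: [628.1, -139.4, 42.4]
eef_rot: [3.102, -0.113, 0.291]
wrist_force: [0.3, 0.1, -1.5]
finger_gap: 42.7
```

Request:
{"name": "drive_tool", "arguments": {"motion": [0,0,0,0,0,0,0,0,0,0,0,0,0,0,0,0,0,0,-20,0,0,0,-40,0,0,0,-40,0,0,0,-41,0], "jaw": 0.25}}

```text
clock: 20.02
eef_pos: [607.4, -137.6, 177.2]
eef_rot: [3.111, -0.099, 0.29]
wrist_force: [-0.4, 0.4, 0.2]
finger_gap: 70.4
```

```bash
python3 - <<'E'
from tray import *
s,i,im,c=tray('w10',(622,-139))
u,v=map(int,c);cv2.imwrite('pics/w10c.png',cv2.resize(im[v-70:v+80,u-90:u+90],None,fx=3,fy=3,interpolation=cv2.INTER_CUBIC))
E
```

```text
[ 607.4 -137.6  177.2] [ 3.111 -0.099  0.29 ] 70.4 20.0167
expect 279.7597958331961 197.41531488351885
```

View pics/w10c.png

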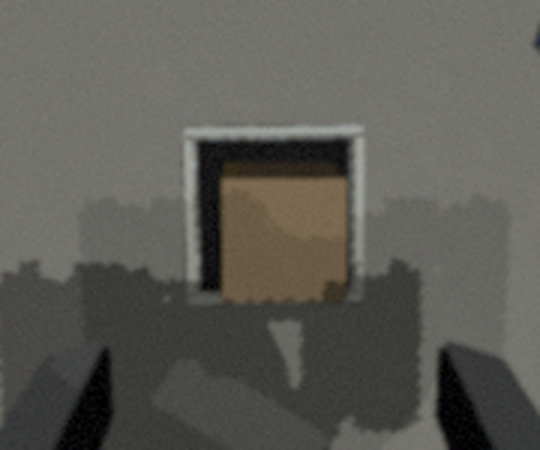

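The carton is square and inside its tray, about 3 mm off centre. Now the roll: I'll bring yaw to 0 so that the accumulated pitch tilt lies in the pad plane, where it is harmless.

Request:
{"name": "drive_tool", "arguments": {"motion": [-13.7,-23.9,0,0.097,-16,-22.4,0,0.097,-18,-21,0,0.097,-20,-19,0,0,-20,-19,0,0,-20,-19,0,0,-20,-19,0,0,0,0,0,0], "jaw": 0}}

```text
clock: 20.73
eef_pos: [467.9, -0.7, 173.3]
eef_rot: [3.136, -0.129, -0.019]
wrist_force: [-1.2, 0.3, -0.7]
finger_gap: 93.8
```

```bash
cat > pink.py <<'E'
from tray import *
def pink(tag,guess,z=19):
    s,i,im,c=tray(tag,guess)
    hs=cv2.cvtColor(im,cv2.COLOR_BGR2HSV);u,v=proj(i,np.r_[guess,z])[0]
    m=((hs[...,0]>150)&(hs[...,0]<178)&(hs[...,1]>45)).astype(np.uint8)
    n,l,st,ce=cv2.connectedComponentsWithStats(m)
    for k in range(1,n):
        if st[k,4]>200:
            pts=np.argwhere(l==k)[:,::-1]
            w=unproj(i,pts,z).astype(np.float32);cc,r=cv2.minEnclosingCircle(w);x0,x1=w.min(0),w.max(0)
            print(st[k],ce[k].round(),'circle',np.round(cc,1),round(r,1),'bbox',x0.round(1),x1.round(1))
E
python3 -c "
from pink import *
pink('w11',(448,13))"
```

```text
[467.9  -0.7 173.3] [ 3.136 -0.129 -0.019] 93.8 20.7333
expect 267.9417895447665 229.49724392505232
[ 240  206   55   53 1160] [267. 231.] circle [447.6  13.1] 32.3 bbox [416.8 -18.1] [479.1  45.1]
[ 227  293   44   36 1098] [249. 313.] circle [344.6  39.7] 29.7 bbox [328.2  12.3] [373.6  65.8]
```

Request:
{"name": "drive_tool", "arguments": {"motion": [0,0,-41,0,0,0,-41,0,0,0,-41,0,0,0,-41,0]}}

```text
clock: 21.12
eef_pos: [446.9, -1.4, 334.9]
eef_rot: [3.136, -0.117, -0.019]
wrist_force: [0.7, 0.6, -0.6]
finger_gap: 93.9
```

Request:
{"name": "drive_tool", "arguments": {"motion": [0,0,0,0,0,0,41,0,0,0,41,0,0,0,41,0,0,0,20,0,0,0,0,0]}}

```text
clock: 21.62
eef_pos: [473.5, -6.6, 201.8]
eef_rot: [3.134, -0.145, -0.021]
wrist_force: [-1.0, -0.2, -0.1]
finger_gap: 94.1
```

Request:
{"name": "drive_tool", "arguments": {"motion": [-7.5,-3.4,15,0,-7.5,-3.4,23,0,-7.5,-3.4,26,0,-7.5,-3.4,26,0,-7.5,-3.4,23,0,-7.5,-3.4,15,0,0,0,0,0]}}

```text
clock: 22.2
eef_pos: [454.6, 10.5, 70.8]
eef_rot: [3.133, -0.156, -0.024]
wrist_force: [-0.8, -0.6, -0.1]
finger_gap: 94.2
```

Request:
{"name": "drive_tool", "arguments": {"motion": [-7,-3,18,0,-7,0,25,0,0,0,8,0,0,0,0,0,0,0,0,0]}}

```text
clock: 22.62
eef_pos: [456.6, 11.4, 24.4]
eef_rot: [3.132, -0.166, -0.025]
wrist_force: [-0.0, -0.5, -0.2]
finger_gap: 93.5
```

Request:
{"name": "drive_tool", "arguments": {"motion": [-5.5,-2.1,6,0,-5.5,0,6,0,0,0,0,0,0,0,0,0]}}

```text
clock: 22.95
eef_pos: [450.1, 13.3, 13.6]
eef_rot: [3.132, -0.172, -0.025]
wrist_force: [1.3, 0.3, 0.0]
finger_gap: 94.0
```

Request:
{"name": "drive_tool", "arguments": {"motion": [-2,0,3.4,0,0,0,0,0,0,0,0,0,0,0,0,0,0,0,0,0,0,0,0,0,0,0,0,0,0,0,0,0], "jaw": 1, "grip_force": 15}}

```text
clock: 23.62
eef_pos: [449.1, 13.3, 10.5]
eef_rot: [3.132, -0.174, -0.025]
wrist_force: [0.6, 0.2, -0.6]
finger_gap: 61.3
```

Request:
{"name": "drive_tool", "arguments": {"motion": [0,0,-6,0,0,0,-15,0,0,0,-25,0,0,0,-35,0,0,0,-35,0,3,-15,0,0,6,-27,0,0,6,-27,0,0]}}

```text
clock: 24.28
eef_pos: [443.5, 82.7, 135.5]
eef_rot: [3.132, -0.174, -0.031]
wrist_force: [0.6, -1.3, -0.2]
finger_gap: 61.5
```

Request:
{"name": "drive_tool", "arguments": {"motion": [6,-27,0,0,6,-27,0,0,6,-27,0,0,6,-27,0,0,6,-27,0,0,6,-27,0,0,6,-27,0,0,0,0,0,0]}}

```text
clock: 24.95
eef_pos: [491.7, 283.3, 146.8]
eef_rot: [3.134, -0.18, -0.03]
wrist_force: [-0.8, -0.4, -0.1]
finger_gap: 61.6
```

```bash
python3 - <<'E'
from tray import *
s,i,im,c=tray('w12',(493.5,311))
cv2.imwrite('pics/w12c.png',cv2.resize(im[60:380,100:460],None,fx=2,fy=2,interpolation=cv2.INTER_CUBIC))
E
```

```text
[491.7 283.3 146.8] [ 3.134 -0.18  -0.03 ] 61.6 24.95
expect 253.93734953153853 222.50397661665272
```

View pics/w12c.png

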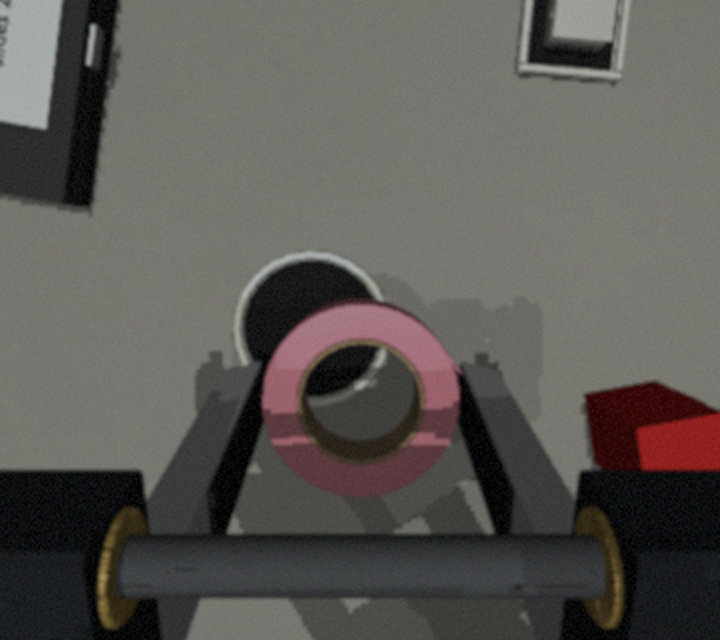

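Large round tray at pixel (255,224), expected (254,222). Lowering.

Request:
{"name": "drive_tool", "arguments": {"motion": [-3,-10,10,0,-4,-10,20,0,-4,0,25,0,-4,0,25,0,-1,0,15,0,0,0,0,0,0,0,0,0]}}

```text
clock: 25.58
eef_pos: [491.2, 299.7, 45.0]
eef_rot: [3.134, -0.179, -0.034]
wrist_force: [-0.1, 0.7, -0.3]
finger_gap: 61.9
```

Request:
{"name": "drive_tool", "arguments": {"motion": [-0.5,-5.5,7,0,-0.5,-5.5,8,0,0,0,5,0,0,0,0,0,0,0,0,0]}}

```text
clock: 26.0
eef_pos: [495.4, 311.9, 26.1]
eef_rot: [3.136, -0.182, -0.035]
wrist_force: [0.3, -0.2, -0.5]
finger_gap: 61.3
```

Request:
{"name": "drive_tool", "arguments": {"motion": [-1.5,1,5,0,-1,0,4,0,0,0,0,0,0,0,0,0]}}

```text
clock: 26.33
eef_pos: [494.8, 310.9, 16.7]
eef_rot: [3.137, -0.183, -0.035]
wrist_force: [-0.7, -0.3, 0.3]
finger_gap: 61.7
```

Request:
{"name": "drive_tool", "arguments": {"motion": [-0.4,0,2.2,0,0,0,0,0,0,0,0,0]}}

```text
clock: 26.58
eef_pos: [495.0, 310.9, 14.7]
eef_rot: [3.137, -0.184, -0.036]
wrist_force: [-0.2, 0.6, -0.3]
finger_gap: 61.5
```

Request:
{"name": "drive_tool", "arguments": {"motion": [0,0,0,0,0,0,0,0,0,0,0,0,0,0,0,0,0,0,0,0,0,0,-15,0,0,0,-35,0,0,0,-35,0], "jaw": 0}}

```text
clock: 27.25
eef_pos: [476.9, 309.8, 93.9]
eef_rot: [3.13, -0.174, -0.035]
wrist_force: [0.5, -0.1, 0.1]
finger_gap: 94.2
```

Request:
{"name": "drive_tool", "arguments": {"motion": [0,0,-35,0,0,0,-30,0,0,0,0,0,0,0,0,0,0,0,0,0]}}

```text
clock: 27.67
eef_pos: [465.8, 312.2, 168.3]
eef_rot: [3.137, -0.182, -0.036]
wrist_force: [-0.3, 0.2, -0.2]
finger_gap: 94.1
```

```bash
python3 - <<'E'
from tray import *
s,i,im,c=tray('w13',(493.5,311))
u,v=map(int,c);a=cv2.resize(im[v-70:v+80,u-100:u+100],(560,420),interpolation=cv2.INTER_CUBIC)
t=np.ascontiguousarray(camera('top')[:,:,::-1]);cv2.imwrite('pics/top_end.png',t)
b=cv2.resize(t[100:290,110:450],(560,313)) [:,:]
cv2.imwrite('pics/end.png',np.vstack([cv2.resize(a,(373,280)),cv2.resize(b,(373,208))]) if 0 else np.vstack([np.hstack([cv2.resize(a,(370,278)),np.zeros((278,190,3),np.uint8)]),b]))
E
```

```text
[465.8 312.2 168.3] [ 3.137 -0.182 -0.036] 94.1 27.6667
expect 279.03282213795677 197.9458586215086
```

View pics/end.png

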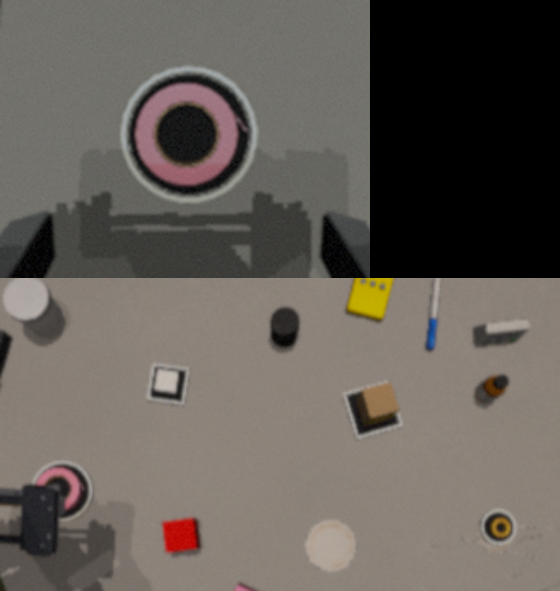

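```bash
python3 - <<'E'
from h import *
t=camera_info('top')
f=lambda p:(p[0]/1.647+110,(p[1]-278)/1.647+100)
for n,p,z in(('carton',(380,400),70),('box',(166,381),22),('ring',(500,527),18),('LS rim',(373,410),8),('SS rim',(168,383),8),('SR rim',(499,527),8),('can',(286,318),66),('bottle',(500,382),78)):print(n,unproj(t,f(p),z).round(1))
print(sign_off())
E
```

```text
carton [[ 622.3 -140.9]]
box [[654.2 161.9]]
ring [[ 452.3 -321.7]]
LS rim [[ 620.8 -140.9]]
SS rim [[654.6 161. ]]
SR rim [[ 452.7 -323.7]]
can [[737.6  -9.3]]
bottle [[ 649.4 -305.4]]
the job is handed in; nothing more can be done
None
```

The stack is apart and all four things are in their trays, placed in order from the top down. I handed the job in after about 28 s of robot time; sign-off reports no verdict.

| Thing | Tray | Last check |
|---|---|---|
| Brass ring | small round | about 2 mm off centre (overhead view) |
| Cover-glass box | small square | about 1 mm off centre, square to the tray |
| Bulb carton | large square | about 1.5 mm off centre overhead, about 3 mm by the wrist camera; square to the tray |
| Tape roll | large round | looked centred in the wrist view; I did not put a number on it |

- **Upright and at rest:** every thing looked flat and upright in the last pictures, and nothing toppled. I judged this by eye and did not measure tilt.
- **Bystanders:** the can still reads where it stood at the start, within about 4 mm. The dropper bottle reads about 6 mm from its first rough estimate. Both readings came from hand-picked pixels, and the arm never came near either one.
- **Gripper:** it was open and well clear of everything at hand-in.
- **Disagreements:** the first wrist-camera fixes were about 5 mm off the overhead ones in y, so I looked again from close by before acting.
- **Tool tilt:** the tool's pitch drifted to about -0.18 rad over the run. I turned the jaws for the roll so that this tilt lay in the plane of the pads, and the roll went in flat.
- **Pictures:** I viewed 16, two over the budget of 14.

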